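# Set the thumbwheel lock of an instrument case and slide its catch open

## Task

Unlock the horn case: with a light finger, never pressing a wheel with more than 15 N, roll the left thumbwheel to show 5 and the right one to show 2, each number squarely on top, and do not touch the middle wheel, which already shows 4. Only when all three are right, slide the catch fully open to the right, away from the wheels, and leave the wheels and the things lying on the case as they are.

Things in the scene. Friction and masses are not known exactly. Their poses are not given: they have to be found in the camera images.
- left_slot (a point): Fixed point on the lock housing's flat top face, centre of the left (+y) wheel's slot, on the line of its axle seen from above. x points across the lock away from the robot, y along the row of wheels to the left, z up. The untouched wheel's top stands somewhere from 9 to 21 mm above this point; each wheel differs and its height is not given: find it by touch.
- middle_slot (a point): The same point for the middle wheel. Wheels stand 46 mm apart centre to centre, each 48 mm in diameter and 18 mm wide, on edge, axle along y, plain black. Each axle is sprung: a wheel sinks 1 mm for each 4 N pressed on it, 8 mm at most.
- right_slot (a point): The same point for the right (-y) wheel. A wheel turns stiffly (0.10 N m, so about 4 N along the rim), stays where it is left, and is rolled by the friction of a fingertip pressed on its top and drawn along x; the finger may slip.
- left_wheel (a joint): Angle (rad). Numbers 1 to 6 as white die dots round its rim, 60 degrees apart, thin lines between; the one on top, level with the two white strokes beside the wheel, is shown. 0: 1 is squarely on top; 1.047: 2; 2.094: 3; 3.142: 4; 4.189: 5; 5.236: 6. Grows as the wheel's top moves along +x, away from the robot. Stops at -0.35 and 5.6 (6 does not pass to 1). It must show 5.
- middle_wheel (a joint): Angle (rad) of the middle wheel, read like the left one. It shows 4 (3.142) and must not be touched.
- right_wheel (a joint): Angle (rad) of the right wheel, read like the left one. It must show 2 (1.047).
- catch_tab (a point): Middle of the catch's upright steel tab: 12 mm (x) by 24 mm (y) by 24 mm high, on a foot plate 30 by 24 mm and 6 mm thick, on the same housing top face as the slots. The tab's top is 30 mm above that face, this point 18 mm. Axes as the slots'. In line with the wheels, when shut 71 mm right of the right wheel's centre, with 50 mm free between that wheel's side and the tab.
- catch (a joint): Travel in m of the catch: 0 is shut, 0.030 is fully open against its stop; it grows as the tab slides along the slots' -y, away from the wheels. Sliding it takes about 4 N; it stays where it is left. It must not be forced (moved past 8 mm) while a wheel is wrong.
- case: Black hard instrument case, flat and fixed on the bench, 290 mm (x) by 620 mm (y) by 140 mm high; origin at the centre of its underside, x away from the robot. On its lid, 40 mm nearer the robot than its middle, the dark steel lock housing, 66 mm (x) by 270 mm (y), its flat top 170 mm above the bench, carries three wheels and the catch in one row along y.
- oil_mid (a point): Bystander: centre of an upright oil bottle, 34 mm across and 60 mm high, standing on the case's lid behind the lock. Leave it.
- mouthpiece_mid (a point): Bystander: centre of a brass horn mouthpiece, 27 mm across and 62 mm high, standing on the case's lid behind the lock. Leave it.
- tin_mid (a point): Bystander: centre of an open aluminium cup, 60 mm across and 45 mm high, standing on the case's lid behind the lock. Leave it.

How it is judged:
By the outcome, as a careful person would: the job done as asked, in the order asked, and still so for the second after the job is handed in, with the robot touching nothing.
It also fails if it takes over 58 s, if anything falls off the work surface, if the arm or the gripper's body presses on something with over 40 N, if the wrist force passes 120 N, or if a joint passes its speed limit or range.

## Robot

A 6-joint arm with a two-finger parallel gripper is mounted at the origin on the work surface. World frame = base frame: x ahead of the robot, y to its left, z up, the work surface at z = 0. Lengths are in m, angles in rad, forces in N, time in s.
With the tool pointing down it reaches from about 0.3 to 0.875 m from the base axis. Payload 6.4 kg.
Tool frame: the origin (TCP) lies between the finger pads; the fingertips stand 25 mm ahead of it and the grasp point (between the pads) lies 6 mm ahead of it; z points along the fingers, y is the line along which they close (so a half turn about z gives the same grasp; the last joint's range is limited). The gripper opens to 85 mm and grips with 20 to 120 N. Pads are 22 mm wide; open, the fingers measure 114 mm over their backs; the gripper's body (76 mm by 85 mm) begins 54 mm behind the grasp point. The pads swing forward as they close: fully open they stand 13 mm farther back than shut.
Start: joints at [0.898, 0.181, 1.607, -0, 1.354, -0.206], TCP at [0.259, 0.514, 0.256] pointing down, gripper open.
Joint ranges: [-2.99, 2.99], [-0.89, 2.07], [0.3, 2.58], [-1.14, 4.28], [0, 2.63], [-3.12, 3.12]. Speed limits (rad/s): [2.57, 2.57, 3.01, 3.14, 3.14, 3.14].

## Interface

Orientations are given as a unit quaternion [w, x, y, z].
In Python, from bench import ctrl gives the robot as it stands.
- The arm moves only by the tool servo_tool, never from a script. Its argument "series" is text: rows parted by semicolons, each of 7 numbers parted by spaces: the gripper command: -1 is fully open, 1 is shut, values between are in proportion, then the shift along the tool's x, y, z in m, then the turn, a rotation vector about the tool's x, y, z in degrees. A call has 1 to 12 rows; each row is the pose to reach, as a shift and turn from the pose commanded when the call began, along the tool's axes at that moment; what a row does not reach only later rows make up. A row lasts 1/12 s, in which the tool goes at most 41.7 mm and 7.16 degrees, less where a joint would pass 70% of its speed; a pose out of reach is approached as far as the arm can. A call with a gripper value outside its range is refused whole. The fingers move at their own pace and stop on an object; the grip force is fixed at half the most. Time passes only in rows, so rows that repeat a pose let the fingers close. It gives the time, the measured TCP pose, the force, the opening and the grip force at its end, in the units of the state.
- ctrl.get_obs(): the state, without advancing time (a new reading comes with each control period).
- ctrl.camera(name): name is "side" or "top" or "wrist"; returns a dict with "img" (384x512x3 uint8, red, green, blue), "z_map" (384x512 float32, m along the optical axis (not along the pixel's ray), 0 where there is no reading), "fovy" (degrees; the focal length in pixels is half the picture's height over the tangent of half this angle, whatever the lens; pixels are square), "cx", "cy" (the principal point, pixels), "extrinsics" (4x4, takes a point from camera to world coordinates); the wrist camera has in their place "T_tool_cam" (4x4, takes a point from camera to tool coordinates, whose origin is the TCP and whose axes are the flange's). Camera axes: x right, y down, z forward; pixel columns grow to the right and rows downward; lengths in m; the calibration is good to about 2 mm. The wrist camera is an equidistant fisheye: a pixel r from the principal point sees the ray r / f radians off the axis. A picture is of the moment at which its call begins: read the wrist's pose just before it.
- ctrl.hand_in(): hands the job in; it is judged then, once.
The state is a dict: "time_s": time; "q": joint angles; "dq": joint speeds; "joint_efforts": joint torques, N m; "eef_pos": TCP position; "eef_rot": TCP orientation; "wrist_force": force on the tool from outside, world axes, zero at the start; "torque": the same for the moment, N m; "opening": opening from 0.0 (shut) to 1.0 (fully open); "grasp_force": force on a finger pad.
Only numpy, scipy, OpenCV 4.12 (cv2) and the standard library are available. Lean on these libraries where they do the work, as an engineer would, in place of code of your own. Each camera call takes 0.05 s, during which the arm holds its last target. There are 200 camera calls.

## Working session

There is one attempt and no reset: what is moved stays moved. The work goes in short steps, Python scripts to look and compute and a tool call to move; the robot and the scene stay as the last step left them, time stands still between calls to the robot, and variables do not carry over. Pictures are saved under pics/ and viewed, at most 10 in all, crops included, and the job is handed in when it is done.

Besides the shell and the picture viewer there is one more tool, called as name(argument=value, ...), one argument or row to a line, values as JSON. servo_tool: Moves the arm, as the interface text tells. Its arguments: {"type":"object","properties":{"series":{"type":"string"}},"required":["series"]}

```bash
mkdir -p pics
cat > h.py <<'E'
import numpy as np, cv2
from bench import ctrl
def snap(n,fn,crop=None,s=1):
    o=ctrl.get_obs(); c=ctrl.camera(n); im=c["img"][:,:,::-1]
    np.savez("last_"+n+".npz",pos=o["eef_pos"],rot=o["eef_rot"],**c)
    if crop: x0,y0,x1,y1=crop; im=im[y0:y1,x0:x1]
    cv2.imwrite("pics/"+fn,cv2.resize(im,None,fx=s,fy=s,interpolation=cv2.INTER_CUBIC)); return c
def pt(c,u,v,z=None):
    f=192/np.tan(np.radians(float(c["fovy"]))/2); z=c["z_map"][int(v),int(u)] if z is None else z
    p=np.array([(u-c["cx"])/f*z,(v-c["cy"])/f*z,z,1]); return (c["extrinsics"]@p)[:3]
E
python3 - <<'E'
from h import *
o=ctrl.get_obs(); print({k:np.round(v,3) for k,v in o.items()})
a=snap("top","top0.png",s=1.5); b=snap("side","side0.png",s=1.5)
for c in(a,b): print(c["fovy"],c["cx"],c["cy"],np.round(c["extrinsics"],3))
E
```

```text
{'time_s': np.float64(0.0), 'q': array([ 0.898,  0.182,  1.608,  0.   ,  1.354, -0.206]), 'dq': array([-0.001,  0.   , -0.   ,  0.   ,  0.   ,  0.   ]), 'joint_efforts': array([ 0.0000e+00, -4.4488e+01, -3.5132e+01, -0.0000e+00,  9.0000e-03,
        0.0000e+00]), 'eef_pos': array([0.258, 0.513, 0.255]), 'eef_rot': array([-0.   ,  0.231,  0.973, -0.001]), 'wrist_force': array([-0.252,  0.364, -0.566]), 'torque': array([-0.022,  0.058,  0.047]), 'grasp_force': np.float64(0.0), 'opening': np.float64(1.001)}
50.03704674105553 245.23836667444732 192.97875701064353 [[ 0.016 -0.993  0.121  0.542]
 [-1.    -0.019 -0.025  0.066]
 [ 0.027 -0.121 -0.992  0.903]
 [ 0.     0.     0.     1.   ]]
57.8904533342603 257.76973129263314 191.76107572283232 [[-0.9   -0.233  0.369  0.38 ]
 [-0.436  0.522 -0.734  0.58 ]
 [-0.022 -0.821 -0.571  0.526]
 [ 0.     0.     0.     1.   ]]
```

View pics/top0.png

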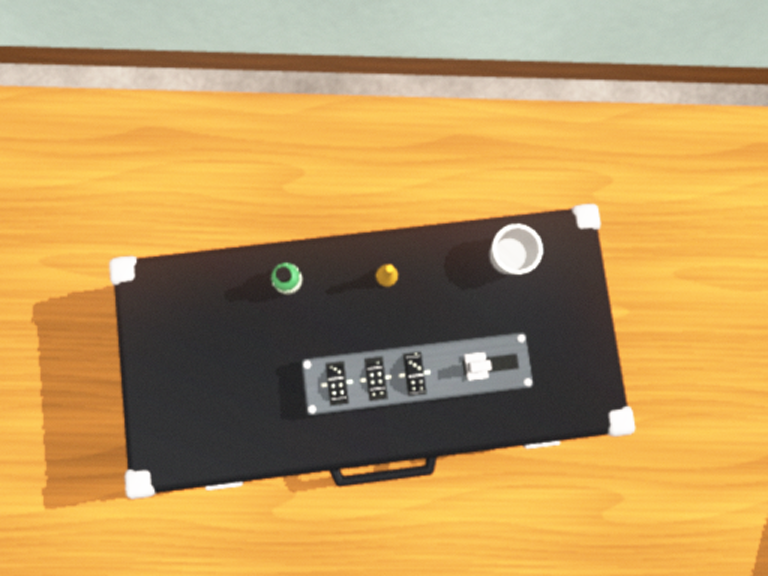

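View pics/side0.png

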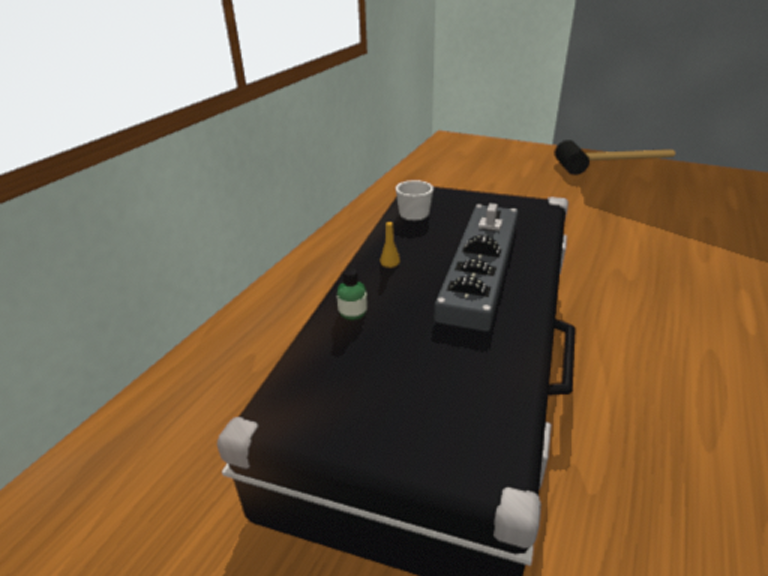

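The top view shows the housing with its screws at about (307,365), (521,338), (529,382) and (312,409) in the 1.5x image. The wheels are at about (337,382), (375,378) and (415,373), and the catch is at about (478,366). The bystanders stand behind the lock, and nothing is in front.

Run:
```python
from h import *
c=dict(np.load("last_top.npz"))
im=c["img"][215:285,195:365,::-1]
cv2.imwrite("pics/c0.png",cv2.resize(im,None,fx=4.7,fy=4.7,interpolation=cv2.INTER_CUBIC))
def atz(u,v,h):
    o=c["extrinsics"][:3,3]; d=pt(c,u,v,1.)-o; return o+d*(h-o[2])/d[2]
for n,(u,v) in dict(tl=(307,365),tr=(521,338),br=(529,382),bl=(312,409)).items():
    print(n,atz(u/1.5,v/1.5,.17).round(4), pt(c,u/1.5,v/1.5).round(4))
P=[atz(u/1.5,v/1.5,.17) for u,v in((307,365),(521,338),(529,382),(312,409))]
d=P[1]-P[0]+P[2]-P[3]; print("yaw of -y axis",np.degrees(np.arctan2(d[0],-d[1])), np.mean(P,0))
```

```text
tl [0.5406 0.118  0.17  ] [0.5406 0.118  0.1701]
tr [ 0.5767 -0.1359  0.17  ] [ 0.5767 -0.1358  0.1701]
br [ 0.5248 -0.1447  0.17  ] [ 0.5249 -0.1441  0.1718]
bl [0.4898 0.1108 0.17  ] [0.4897 0.1109 0.1688]
yaw of -y axis 7.942401873658878 [ 0.53298774 -0.01293022  0.17      ]
```

View pics/c0.png

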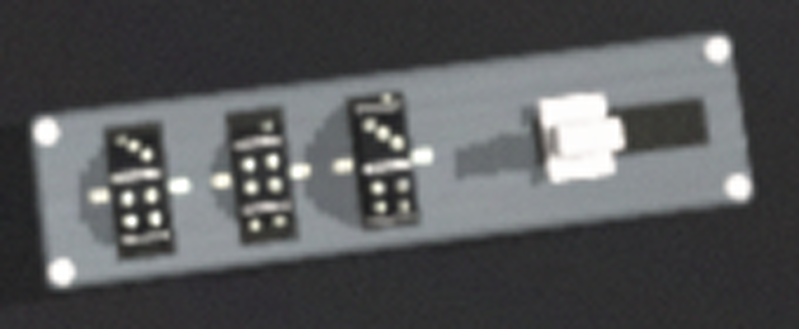

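The close crop shows both outer wheels with 3 on the far side (+x) and 4 on the near side. The left wheel's 4 is just short of the top, and the right wheel's line is about on top. So left needs roughly +1.4 rad and right about −1.6 rad. I'll move over the lock and look from close by.

servo_tool(
  series="1 -0.437 -0.333 -0.074 0 0 -34.6;1 -0.437 -0.333 -0.074 0 0 -34.6;1 -0.437 -0.333 -0.074 0 0 -34.6;1 -0.437 -0.333 -0.074 0 0 -34.6;1 -0.437 -0.333 -0.074 0 0 -34.6;1 -0.437 -0.333 -0.074 0 0 -34.6;1 -0.437 -0.333 -0.074 0 0 -34.6;1 -0.437 -0.333 -0.074 0 0 -34.6;1 -0.437 -0.333 -0.074 0 0 -34.6;1 -0.437 -0.333 -0.074 0 0 -34.6;1 -0.437 -0.333 -0.074 0 0 -34.6;1 -0.437 -0.333 -0.074 0 0 -34.6",
)

```text
time_s: 1.1
eef_pos: [0.4674, 0.0834, 0.3206]
eef_rot: [-0.0, -0.068, 0.998, 0.0]
wrist_force: [0.3, 0.8, 1.0]
opening: -0.009
grasp_force: 0.0
```

```bash
cat >> h.py <<'E'
from scipy.spatial.transform import Rotation as R
YAW=np.radians(7.9); XL=np.array([np.cos(YAW),np.sin(YAW)]); YL=np.array([-XL[1],XL[0]])
def wproj(c,pos,rot,P):  # world -> wrist pixel
    Rt=R.from_quat(np.roll(rot,-1)).as_matrix(); T=np.linalg.inv(c["T_tool_cam"])
    q=(T@np.r_[Rt.T@(np.asarray(P)-pos),1])[:3]
    f=192/np.tan(np.radians(float(c["fovy"]))/2); th=np.arctan2(np.hypot(q[0],q[1]),q[2]); ph=np.arctan2(q[1],q[0])
    return c["cx"]+f*th*np.cos(ph),c["cy"]+f*th*np.sin(ph)
def wray(c,pos,rot,u,v,h):
    f=192/np.tan(np.radians(float(c["fovy"]))/2); dx,dy=u-c["cx"],v-c["cy"]; r=np.hypot(dx,dy); th=r/f
    d=np.array([np.sin(th)*dx/r,np.sin(th)*dy/r,np.cos(th)]); Rt=R.from_quat(np.roll(rot,-1)).as_matrix()
    T=c["T_tool_cam"]; o=pos+Rt@T[:3,3]; d=Rt@T[:3,:3]@d; return o+d*(h-o[2])/d[2]
E
python3 - <<'E'
from h import *
c=dict(np.load("last_top.npz"))
def atz(u,v,h):
    o=c["extrinsics"][:3,3]; d=pt(c,u,v,1.)-o; return o+d*(h-o[2])/d[2]
for n,u,v,h in(("L",139,190,.17),("M",261,176,.17),("R",383,161,.17),("tab",588,139,.2)):
    print(n,atz(u/4.7+195-.4,v/4.7+215-.4,h).round(4))
w=snap("wrist","w0.png",s=1.5); print(np.round(w["T_tool_cam"],3),w["fovy"],w["cx"],w["cy"])
E
```

```text
L [0.5208 0.0832 0.17  ]
M [0.5267 0.0375 0.17  ]
R [ 0.5329 -0.0083  0.17  ]
tab [ 0.5424 -0.0797  0.2   ]
[[-0.    -0.951 -0.308  0.079]
 [ 1.    -0.    -0.001 -0.   ]
 [ 0.    -0.308  0.951 -0.117]
 [ 0.     0.     0.     1.   ]] 65.70646984690485 258.9079240404764 189.9194789373688
```

View pics/w0.png

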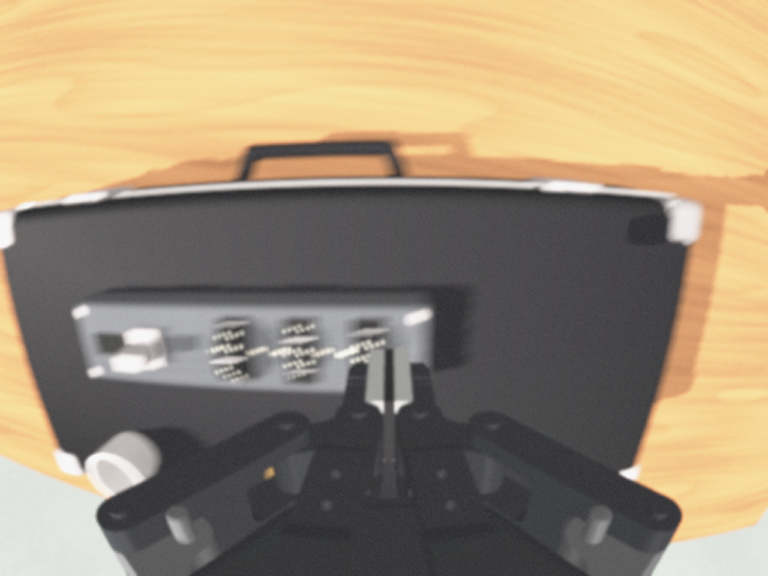

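The blurred wrist view shows the tab at (138,350), the wheels at (230,350), (298,350) and (365,345), and the finger hiding the left wheel. The closed tip is a small, flat pair of pads. I'll shift to a spot where the camera sees the wheels clearly.

servo_tool(
  series="1 -0.03 -0.01 0.015 0 0 0;1 -0.065 -0.023 0.033 0 0 0;1 -0.106 -0.037 0.0535 0 0 0;1 -0.106 -0.037 0.0535 0 0 0;1 -0.106 -0.037 0.0535 0 0 0;1 -0.106 -0.037 0.0535 0 0 0;1 -0.106 -0.037 0.0535 0 0 0",
)

```text
time_s: 1.73
eef_pos: [0.5767, 0.0639, 0.268]
eef_rot: [0.0, -0.069, 0.998, -0.0]
wrist_force: [0.3, -0.9, -0.4]
opening: 0.003
grasp_force: 0.0
```

Run:
```python
from h import *
w=snap("wrist","w1.png",s=1)
d=dict(np.load("last_wrist.npz")); im=d["img"][:,:,::-1]
L,M,Rr=[.5208,.0832,.17],[.5267,.0375,.17],[.5329,-.0083,.17]
uv=np.array([wproj(d,d["pos"],d["rot"],p) for p in(L,M,Rr)]); print(d["pos"],d["rot"],uv.round(1))
u0,v0=np.maximum(uv.min(0)-45,0).astype(int); u1,v1=np.minimum(uv.max(0)+45,[512,384]).astype(int); print(u0,v0,u1,v1)
k=780/(u1-u0); cv2.imwrite("pics/w1c.png",cv2.resize(im[v0:v1,u0:u1],None,fx=k,fy=k,interpolation=cv2.INTER_CUBIC)); print(k)
```

```text
[0.57666791 0.06385347 0.26801359] [ 4.68954707e-04 -6.87964083e-02  9.97630610e-01 -2.86808178e-05] [[296.4 132.7]
 [233.  132. ]
 [171.7 133.3]]
126 86 341 178
3.627906976744186
```

View pics/w1c.png

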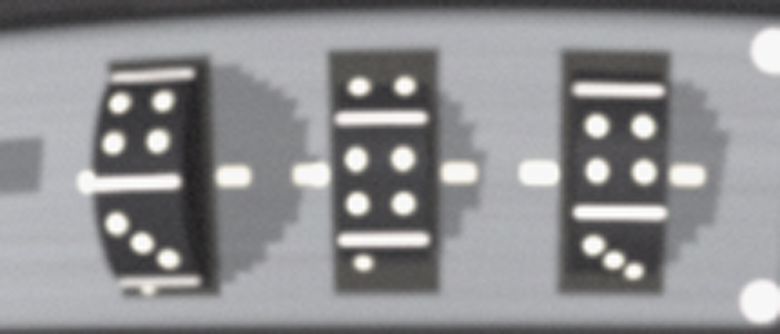

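The close view shows the left strokes at (539,172) and (687,175), with the 4 centred at y≈148 and the 3|4 line at y=212. The right wheel's 3|4 line is at y=182. The middle 4 is centred at y=182, which is the square reference. So left ≈ 2.86 rad (needs about +1.32, 32 mm of rim) and right ≈ 2.53 rad (needs about −1.48). I'll hover over the left wheel, 8 mm to its near side.

servo_tool(
  series="1 0.03 0.013 0 0 0 0;1 0.0607 0.0268 0 0 0 0;1 0.0607 0.0268 0.02 0 0 0;1 0.0607 0.0268 0.035 0 0 0;1 0.0607 0.0268 0.046 0 0 0;1 0.0607 0.0268 0.046 0 0 0;1 0.0607 0.0268 0.046 0 0 0",
)

```text
time_s: 2.37
eef_pos: [0.5133, 0.0817, 0.2216]
eef_rot: [0.0, -0.069, 0.998, -0.0]
wrist_force: [0.8, 0.1, 0.2]
opening: 0.0
grasp_force: 0.0
```

servo_tool(
  series="1 0 0 0.001 0 0 0;1 0 0 0.002 0 0 0;1 0 0 0.003 0 0 0;1 0 0 0.003 0 0 0",
)

```text
time_s: 2.7
eef_pos: [0.5137, 0.0814, 0.2182]
eef_rot: [0.0, -0.068, 0.998, -0.0]
wrist_force: [-0.4, -0.0, -0.1]
opening: -0.002
grasp_force: 0.0
```

servo_tool(
  series="1 0 0 0.001 0 0 0;1 0 0 0.002 0 0 0;1 0 0 0.002 0 0 0;1 0 0 0.002 0 0 0",
)

```text
time_s: 3.03
eef_pos: [0.5134, 0.0815, 0.2158]
eef_rot: [-0.0, -0.068, 0.998, 0.0]
wrist_force: [-0.6, -1.2, -0.8]
opening: -0.001
grasp_force: 0.0
```

servo_tool(
  series="1 0 0 0.001 0 0 0;1 0 0 0.002 0 0 0;1 0 0 0.002 0 0 0;1 0 0 0.002 0 0 0",
)

```text
time_s: 3.37
eef_pos: [0.5134, 0.0815, 0.2138]
eef_rot: [-0.0, -0.069, 0.998, 0.0]
wrist_force: [-0.1, -0.3, -0.8]
opening: 0.003
grasp_force: 0.0
```

servo_tool(
  series="1 0 0 0.001 0 0 0;1 0 0 0.0015 0 0 0;1 0 0 0.0015 0 0 0;1 0 0 0.0015 0 0 0",
)

```text
time_s: 3.7
eef_pos: [0.5135, 0.0815, 0.2124]
eef_rot: [-0.0, -0.069, 0.998, -0.0]
wrist_force: [0.3, -0.7, -0.7]
opening: 0.002
grasp_force: 0.0
```

servo_tool(
  series="1 0 0 0.001 0 0 0;1 0 0 0.0015 0 0 0;1 0 0 0.0015 0 0 0;1 0 0 0.0015 0 0 0",
)

```text
time_s: 4.03
eef_pos: [0.5135, 0.0815, 0.2109]
eef_rot: [-0.0, -0.069, 0.998, 0.0]
wrist_force: [0.4, 0.8, 0.0]
opening: -0.001
grasp_force: 0.0
```

servo_tool(
  series="1 0 0 0.001 0 0 0;1 0 0 0.0015 0 0 0;1 0 0 0.0015 0 0 0;1 0 0 0.0015 0 0 0",
)

```text
time_s: 4.37
eef_pos: [0.5134, 0.0815, 0.2094]
eef_rot: [-0.0, -0.068, 0.998, 0.0]
wrist_force: [-0.5, -0.3, -0.2]
opening: 0.001
grasp_force: 0.0
```

servo_tool(
  series="1 0 0 0.001 0 0 0;1 0 0 0.0015 0 0 0;1 0 0 0.0015 0 0 0;1 0 0 0.0015 0 0 0",
)

```text
time_s: 4.7
eef_pos: [0.5135, 0.0815, 0.2079]
eef_rot: [-0.0, -0.068, 0.998, 0.0]
wrist_force: [-0.5, 0.6, 0.0]
opening: 0.002
grasp_force: 0.0
```

servo_tool(
  series="1 0 0 0.001 0 0 0;1 0 0 0.0015 0 0 0;1 0 0 0.0015 0 0 0;1 0 0 0.0015 0 0 0",
)

```text
time_s: 5.03
eef_pos: [0.5136, 0.0815, 0.2067]
eef_rot: [0.0, -0.069, 0.998, -0.0]
wrist_force: [-0.8, -0.4, 1.9]
opening: -0.002
grasp_force: 1.3
```

Contact at TCP z ≈ 0.207. I'll press in to about 9 N.

servo_tool(
  series="1 0 0 0.001 0 0 0;1 0 0 0.0018 0 0 0;1 0 0 0.0018 0 0 0;1 0 0 0.0018 0 0 0",
)

```text
time_s: 5.37
eef_pos: [0.5137, 0.0815, 0.2054]
eef_rot: [0.0, -0.069, 0.998, -0.0]
wrist_force: [-1.5, 0.5, 6.1]
opening: -0.0
grasp_force: 3.7
```

servo_tool(
  series="1 0 0 0.0008 0 0 0;1 0 0 0.0008 0 0 0;1 -0.001 0 0.0008 0 0 0;1 -0.002 0 0.0008 0 0 0;1 -0.003 0 0.0008 0 0 0;1 -0.004 0 0.0008 0 0 0;1 -0.004 0 0.0008 0 0 0",
)

```text
time_s: 5.95
eef_pos: [0.5176, 0.082, 0.2049]
eef_rot: [0.0, -0.069, 0.998, -0.0]
wrist_force: [-4.0, -0.7, 9.0]
opening: -0.005
grasp_force: 4.7
```

servo_tool(
  series="1 -0.001 0 0 0 0 0;1 -0.002 0 0 0 0 0;1 -0.003 0 0 0 0 0;1 -0.004 0 0 0 0 0;1 -0.005 0 0 0 0 0;1 -0.006 0 0 0 0 0;1 -0.006 0 0 0 0 0",
)

```text
time_s: 6.53
eef_pos: [0.5235, 0.0829, 0.2048]
eef_rot: [0.0, -0.069, 0.998, -0.0]
wrist_force: [-3.9, 0.5, 9.7]
opening: -0.006
grasp_force: 4.8
```

servo_tool(
  series="1 -0.001 0 0 0 0 0;1 -0.002 0 0 0 0 0;1 -0.003 0 0 0 0 0;1 -0.004 0 0 0 0 0;1 -0.005 0 0 0 0 0;1 -0.005 0 0 0 0 0",
)

```text
time_s: 7.03
eef_pos: [0.5285, 0.0835, 0.2049]
eef_rot: [0.0, -0.069, 0.998, -0.0]
wrist_force: [-3.5, -0.6, 9.7]
opening: 0.002
grasp_force: 4.7
```

servo_tool(
  series="1 0 0 -0.003 0 0 0;1 0 0 -0.006 0 0 0;1 0.008 0 -0.006 0 0 0;1 0.0155 0 -0.006 0 0 0;1 0.0155 0 -0.006 0 0 0;1 0.0155 0 -0.004 0 0 0;1 0.0155 0 -0.0025 0 0 0;1 0.0155 0 -0.0012 0 0 0;1 0.0155 0 0 0 0 0;1 0.0155 0 0 0 0 0",
)

```text
time_s: 7.87
eef_pos: [0.513, 0.0814, 0.2046]
eef_rot: [-0.0, -0.069, 0.998, -0.0]
wrist_force: [-5.2, -0.9, 10.1]
opening: -0.001
grasp_force: 5.1
```

servo_tool(
  series="1 -0.001 0 0 0 0 0;1 -0.002 0 0 0 0 0;1 -0.003 0 0 0 0 0;1 -0.004 0 0 0 0 0;1 -0.005 0 0 0 0 0;1 -0.006 0 0 0 0 0;1 -0.007 0 0 0 0 0;1 -0.008 0 0 0 0 0;1 -0.009 0 0 0 0 0;1 -0.010 0 0 0 0 0;1 -0.011 0 0 0 0 0;1 -0.012 0 0 0 0 0",
)

```text
time_s: 8.87
eef_pos: [0.5251, 0.0831, 0.2049]
eef_rot: [0.0, -0.069, 0.998, -0.0]
wrist_force: [-3.9, 0.3, 9.4]
opening: 0.003
grasp_force: 4.7
```

servo_tool(
  series="1 0 0 -0.01 0 0 0;1 0 0 -0.03 0 0 0;1 -0.02 0 -0.055 0 0 0;1 -0.05 0 -0.06 0 0 0;1 -0.05 0 -0.06 0 0 0;1 -0.05 0 -0.06 0 0 0;1 -0.05 0 -0.06 0 0 0",
)

```text
time_s: 9.45
eef_pos: [0.5736, 0.0899, 0.2629]
eef_rot: [-0.001, -0.069, 0.998, 0.0]
wrist_force: [-0.5, 0.1, 0.6]
opening: 0.002
grasp_force: 0.0
```

```bash
cat >> h.py <<'E'
SL=dict(L=np.array([.5208,.0832,.17]),M=np.array([.5267,.0375,.17]),R=np.array([.5329,-.0083,.17]))
def crop(fn,names,m=42):
    ctrl_im=snap("wrist",fn); d=dict(np.load("last_wrist.npz"))
    uv=np.array([wproj(d,d["pos"],d["rot"],SL[n]) for n in names])
    u0,v0=np.maximum(uv.min(0)-m,0).astype(int); u1,v1=np.minimum(uv.max(0)+m,[512,384]).astype(int); k=min(780/(u1-u0),580/(v1-v0))
    cv2.imwrite("pics/"+fn,cv2.resize(d["img"][v0:v1,u0:u1,::-1],None,fx=k,fy=k,interpolation=cv2.INTER_CUBIC))
    np.savez("crop.npz",u0=u0,v0=v0,k=k); print(d["pos"],u0,v0,k)
def ang(n,ztop,x,y,s=None):
    """rim angle (rad, + = toward +x lock) of crop pixel on wheel n; s=crop pixel of strokes' midpoint, to zero calibration error"""
    c=np.load("crop.npz"); d=dict(np.load("last_wrist.npz")); g=lambda X,Y,h: wray(d,d["pos"],d["rot"],c["u0"]+(X+.5)/c["k"]-.5,c["v0"]+(Y+.5)/c["k"]-.5,h)
    S=SL[n] if s is None else g(*s,.17)
    zc=ztop-.024; lo=g(x,y,.25); hi=g(x,y,.14); dr=hi-lo; t=np.linspace(0,1,4001)[:,None]; P=lo+dr*t
    X=(P-S)[:,:2]@XL; Z=P[:,2]-zc; i=np.argmax(np.hypot(X,Z)<=.024); return np.arctan2(X[i],Z[i])
E
python3 - <<'E'
from h import *
crop("w2.png","LM")
E
```

```text
[0.57363892 0.0899201  0.26288561] 154 90 5.27027027027027
```

View pics/w2.png

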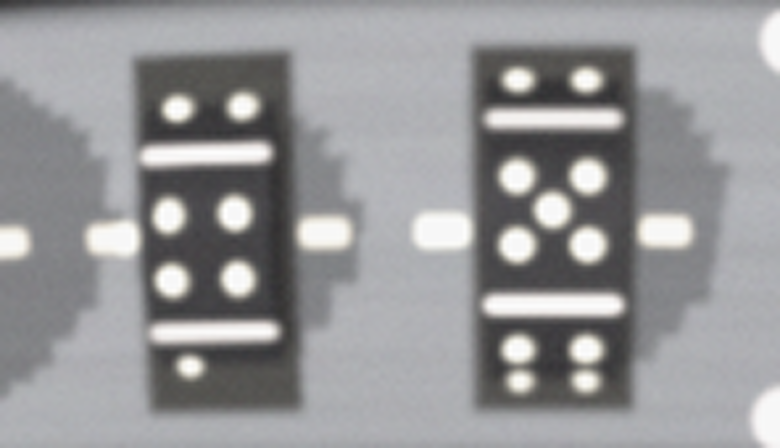

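The left wheel now shows 5, a little short: its centre dot is at (552,211), its lines are at y=119 and 305, and the strokes are at y≈231.

Run:
```python
from h import *
for y in(119,211,305): print(y,ang("L",.1822,552,y,(554,231)))
for y in(154,246.5,332): print("M",y,ang("M",.180,210,y,(215,236)))
```

```text
119 -0.7003062661614737
211 -0.1677823974064174
305 0.35420632091430765
M 154 -0.5126257851691371
M 246.5 0.006320880403934275
M 332 0.530704327269441
```

servo_tool(
  series="1 0.025 0 0 0 0 0;1 0.0552 0.0005 0.01 0 0 0;1 0.0552 0.0005 0.035 0 0 0;1 0.0552 0.0005 0.05 0 0 0;1 0.0552 0.0005 0.054 0 0 0;1 0.0552 0.0005 0.0555 0 0 0;1 0.0552 0.0005 0.057 0 0 0;1 0.0552 0.0005 0.058 0 0 0;1 0.0552 0.0005 0.058 0 0 0",
)

```text
time_s: 10.25
eef_pos: [0.5202, 0.0828, 0.2068]
eef_rot: [0.001, -0.069, 0.998, -0.0]
wrist_force: [-2.6, 0.3, 3.1]
opening: 0.0
grasp_force: 1.3
```

servo_tool(
  series="1 -0.001 0 0 0 0 0;1 -0.002 0 0 0 0 0;1 -0.003 0 0 0 0 0;1 -0.0041 0 0 0 0 0;1 -0.0041 0 0 0 0 0;1 -0.0041 0 0 0 0 0",
)

```text
time_s: 10.75
eef_pos: [0.524, 0.0834, 0.2061]
eef_rot: [0.0, -0.068, 0.998, -0.0]
wrist_force: [-2.3, -0.3, 3.9]
opening: -0.001
grasp_force: 2.4
```

The press was too light (about 4 N), so the finger slipped. I'll repeat at full pressure.

servo_tool(
  series="1 0 0 -0.004 0 0 0;1 0.004 0 -0.004 0 0 0;1 0.005 0 -0.004 0 0 0;1 0.005 0 -0.004 0 0 0;1 0.005 0 -0.002 0 0 0;1 0.005 0 -0.0005 0 0 0;1 0.005 0 0.0005 0 0 0;1 0.005 0 0.0012 0 0 0;1 0.005 0 0.0012 0 0 0;1 0.005 0 0.0012 0 0 0",
)

```text
time_s: 11.58
eef_pos: [0.5189, 0.0827, 0.2054]
eef_rot: [0.0, -0.069, 0.998, -0.0]
wrist_force: [-3.0, -0.2, 7.7]
opening: 0.002
grasp_force: 3.7
```

servo_tool(
  series="1 0 0 0 0 0 0;1 -0.001 0 0 0 0 0;1 -0.002 0 0 0 0 0;1 -0.003 0 0 0 0 0;1 -0.004 0 0 0 0 0;1 -0.004 0 0 0 0 0;1 -0.004 0 0 0 0 0",
)

```text
time_s: 12.17
eef_pos: [0.5227, 0.0833, 0.2053]
eef_rot: [-0.0, -0.069, 0.998, -0.0]
wrist_force: [-4.8, -0.1, 7.9]
opening: 0.002
grasp_force: 3.9
```

servo_tool(
  series="1 0 0 -0.01 0 0 0;1 0 0 -0.03 0 0 0;1 -0.02 -0.02 -0.055 0 0 0;1 -0.05 -0.0445 -0.06 0 0 0;1 -0.05 -0.0445 -0.06 0 0 0;1 -0.05 -0.0445 -0.06 0 0 0;1 -0.05 -0.0445 -0.06 0 0 0;1 -0.05 -0.0445 -0.06 0 0 0",
)

```text
time_s: 12.83
eef_pos: [0.5773, 0.0465, 0.2639]
eef_rot: [-0.001, -0.069, 0.998, 0.0]
wrist_force: [0.4, -0.5, -0.1]
opening: -0.0
grasp_force: 0.0
```

```bash
cat >> h.py <<'E'
def lines(d,n,ztop,off=0.):
    """angles (rad) of the white divider lines on wheel n; off = lock-x correction (m)"""
    g=cv2.cvtColor(d["img"],cv2.COLOR_RGB2GRAY).astype(np.float32); A=np.radians(np.arange(-55,55,.5)); pr=[]
    for a in A:
        s=[]
        for w in np.linspace(-.0055,.0055,9):
            xy=SL[n][:2]+(off+.024*np.sin(a))*XL+w*YL; s.append(wproj(d,d["pos"],d["rot"],[*xy,ztop-.024+.024*np.cos(a)]))
        s=np.array(s,np.float32); pr.append(np.percentile(cv2.remap(g,s[:,:1],s[:,1:],cv2.INTER_LINEAR),20))
    pr=np.array(pr); out=[]
    for i in range(3,len(A)-3):
        if pr[i]>110 and pr[i]==pr[i-3:i+4].max():
            w=pr[i-3:i+4]-pr[i-3:i+4].min(); out.append((round(float((A[i-3:i+4]*w).sum()/w.sum()),3),int(pr[i])))
    return out
E
python3 - <<'E'
from h import *
crop("w3.png","LMR"); d=dict(np.load("last_wrist.npz"))
for n,z in(("L",.1822),("M",.180),("R",.188)): print(n,lines(d,n,z))
E
```

```text
[0.5773185  0.04653872 0.26387859] 150 93 3.6792452830188678
L [(-0.517, 245), (-0.091, 118), (0.102, 120), (0.543, 242)]
M [(-0.466, 243), (0.586, 243)]
R [(-0.025, 246)]
```

View pics/w3.png

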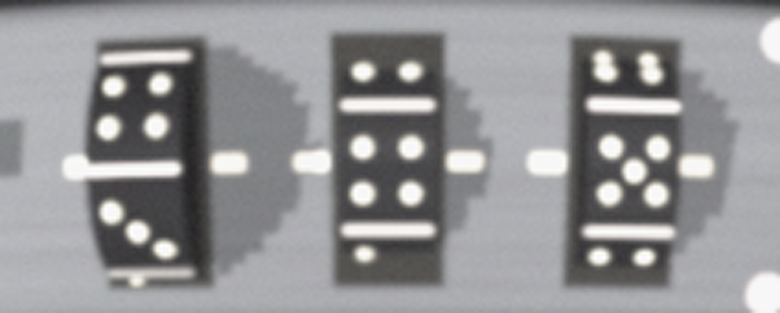

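The left wheel's 5 sits at (633,171) between lines at y=105 and 232, and its strokes are at (547,162) and (697,167). The right wheel's 3|4 line is at y≈169, with strokes at (75,167) and (230,163). I'll compute the angles against the strokes.

Run:
```python
from h import *
print("L",[round(float(ang("L",.1822,632,y,(622,164.5))),3) for y in(105.5,171,232)])
print("M",[round(float(ang("M",.180,388,y,(390,162))),3) for y in(105,171,231)])
for z in (.186,.189): print("R",[round(float(ang("R",z,130,y,(155,165))),3) for y in(170,57)])
d=dict(np.load("last_wrist.npz")); c=np.load("crop.npz")
for n,s in(("L",(622,164.5)),("M",(390,162)),("R",(155,165))):
    p=wray(d,d["pos"],d["rot"],c["u0"]+s[0]/c["k"],c["v0"]+s[1]/c["k"],.17); print(n,p.round(4),((p-SL[n])[:2]@XL*1e3).round(1))
```

```text
L [-0.544, -0.019, 0.511]
M [-0.509, 0.015, 0.543]
R [-0.055, -1.125]
R [-0.072, -1.133]
L [0.5218 0.0824 0.17  ] 0.9
M [0.528  0.0373 0.17  ] 1.3
R [ 0.5343 -0.0086  0.17  ] 1.4
```

Left is within about 0.02 rad of square. Now the right wheel: it sits at about 2.55 rad and needs about −1.50 rad, or 36 mm of rim toward the robot. I'll hover at +8 mm and descend.

servo_tool(
  series="1 0.02 -0.02 0 0 0 0;1 0.0424 -0.0484 0 0 0 0;1 0.0424 -0.0484 0 0 0 0;1 0.0424 -0.0484 0.02 0 0 0;1 0.0424 -0.0484 0.038 0 0 0;1 0.0424 -0.0484 0.044 0 0 0;1 0.0424 -0.0484 0.044 0 0 0;1 0.0424 -0.0484 0.044 0 0 0",
)

```text
time_s: 13.55
eef_pos: [0.5427, -0.0072, 0.2208]
eef_rot: [-0.0, -0.069, 0.998, 0.0]
wrist_force: [-0.8, 0.9, 0.7]
opening: -0.0
grasp_force: 0.0
```

servo_tool(
  series="1 0 0 0.001 0 0 0;1 0 0 0.002 0 0 0;1 0 0 0.002 0 0 0;1 0 0 0.002 0 0 0",
)

```text
time_s: 13.88
eef_pos: [0.5432, -0.0077, 0.2192]
eef_rot: [0.0, -0.069, 0.998, -0.0]
wrist_force: [0.1, 0.3, -0.1]
opening: 0.002
grasp_force: 0.0
```

servo_tool(
  series="1 0 0 0.001 0 0 0;1 0 0 0.002 0 0 0;1 0 0 0.002 0 0 0;1 0 0 0.002 0 0 0",
)

```text
time_s: 14.22
eef_pos: [0.5429, -0.0077, 0.2165]
eef_rot: [-0.0, -0.068, 0.998, 0.0]
wrist_force: [-0.5, 0.3, -0.2]
opening: 0.003
grasp_force: 0.0
```

servo_tool(
  series="1 0 0 0.001 0 0 0;1 0 0 0.0015 0 0 0;1 0 0 0.0015 0 0 0;1 0 0 0.0015 0 0 0",
)

```text
time_s: 14.55
eef_pos: [0.5429, -0.0077, 0.2151]
eef_rot: [-0.0, -0.069, 0.998, 0.0]
wrist_force: [-0.5, -0.1, -0.2]
opening: 0.006
grasp_force: 0.0
```

servo_tool(
  series="1 0 0 0.001 0 0 0;1 0 0 0.0015 0 0 0;1 0 0 0.0015 0 0 0;1 0 0 0.0015 0 0 0",
)

```text
time_s: 14.88
eef_pos: [0.543, -0.0077, 0.2137]
eef_rot: [0.0, -0.068, 0.998, -0.0]
wrist_force: [-0.1, -0.2, 0.8]
opening: 0.006
grasp_force: 0.2
```

servo_tool(
  series="1 0 0 0.001 0 0 0;1 0 0 0.0015 0 0 0;1 0 0 0.0015 0 0 0;1 0 0 0.0015 0 0 0",
)

```text
time_s: 15.22
eef_pos: [0.5431, -0.0078, 0.2126]
eef_rot: [0.0, -0.068, 0.998, -0.0]
wrist_force: [-1.2, 0.3, 3.8]
opening: 0.002
grasp_force: 2.2
```

servo_tool(
  series="1 0 0 0.001 0 0 0;1 0 0 0.0017 0 0 0;1 0.001 0 0.0017 0 0 0;1 0.002 0 0.0017 0 0 0;1 0.003 0 0.0017 0 0 0;1 0.004 0 0.0017 0 0 0;1 0.004 0 0.0017 0 0 0",
)

```text
time_s: 15.8
eef_pos: [0.5411, -0.0081, 0.2121]
eef_rot: [0.003, -0.068, 0.998, -0.0]
wrist_force: [4.0, 2.4, 5.6]
opening: 0.003
grasp_force: 3.2
```

Run:
```python
from h import *
o=ctrl.get_obs(); print({k:np.round(v,4) for k,v in o.items()})
```

```text
{'time_s': np.float64(15.8), 'q': array([-2.3520e-01,  1.4600e-01,  1.7402e+00,  1.5000e-03,  1.2496e+00,
       -1.9436e+00]), 'dq': array([-0.001 ,  0.0016, -0.0045, -0.0014,  0.0027,  0.0014]), 'joint_efforts': array([-1.17150e+00, -3.74656e+01, -2.87962e+01, -8.73200e-01,
        9.71600e-01, -1.93000e-02]), 'eef_pos': array([ 0.5411, -0.0081,  0.2121]), 'eef_rot': array([ 2.900e-03, -6.850e-02,  9.976e-01, -2.000e-04]), 'wrist_force': array([3.9715, 2.3866, 5.6223]), 'torque': array([ 0.367 , -0.6464,  0.0054]), 'grasp_force': np.float64(3.2226), 'opening': np.float64(0.0029)}
```

servo_tool(
  series="1 0 0 0 0 0 0;1 0 0 0 0 0 0;1 0 0 0 0 0 0",
)

```text
time_s: 16.05
eef_pos: [0.5411, -0.0081, 0.2121]
eef_rot: [0.003, -0.068, 0.998, -0.0]
wrist_force: [4.2, 3.0, 6.3]
opening: -0.001
grasp_force: 3.3
```

servo_tool(
  series="1 0.001 0 0 0 0 0;1 0.002 0 0 0 0 0;1 0.003 0 0 0 0 0;1 0.004 0 0 0 0 0;1 0.004 0 0 0 0 0",
)

```text
time_s: 16.47
eef_pos: [0.537, -0.0087, 0.2121]
eef_rot: [0.003, -0.068, 0.998, -0.0]
wrist_force: [3.9, 2.2, 6.7]
opening: -0.003
grasp_force: 3.3
```

Run:
```python
from h import *
o=ctrl.get_obs(); print({k:np.round(v,4) for k,v in o.items()})
snap("side","s1.png",crop=(180,90,400,260),s=3.4)
```

```text
{'time_s': np.float64(16.4667), 'q': array([-2.3800e-01,  1.3730e-01,  1.7501e+00,  1.5000e-03,  1.2486e+00,
       -1.9463e+00]), 'dq': array([-0.0019,  0.0017, -0.0017, -0.0001,  0.0047, -0.0001]), 'joint_efforts': array([-1.16310e+00, -3.69597e+01, -2.88656e+01, -8.61200e-01,
        8.87900e-01, -1.56000e-02]), 'eef_pos': array([ 0.537 , -0.0087,  0.2121]), 'eef_rot': array([ 2.900e-03, -6.840e-02,  9.977e-01, -2.000e-04]), 'wrist_force': array([3.9126, 2.1813, 6.7017]), 'torque': array([ 0.3625, -0.6004, -0.0095]), 'grasp_force': np.float64(3.3016), 'opening': np.float64(-0.0028)}
```

View pics/s1.png

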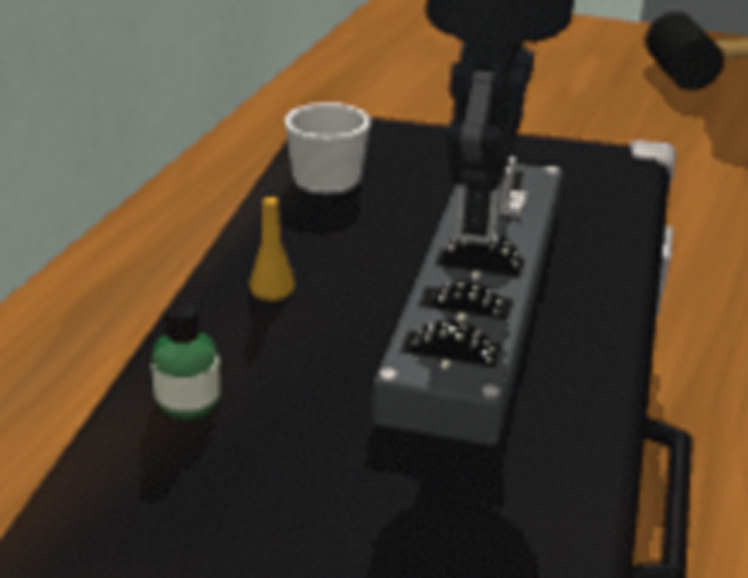

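The side view shows the finger alone on the right wheel with nothing else touched, and the steady offset is just arm compliance. I'll press slightly more and continue the stroke.

servo_tool(
  series="1 0.001 0 0.0006 0 0 0;1 0.002 0 0.0006 0 0 0;1 0.003 0 0.0006 0 0 0;1 0.004 0 0.0006 0 0 0;1 0.005 0 0.0006 0 0 0;1 0.006 0 0.0006 0 0 0;1 0.007 0 0.0006 0 0 0;1 0.008 0 0.0006 0 0 0;1 0.009 0 0.0006 0 0 0;1 0.010 0 0.0006 0 0 0;1 0.011 0 0.0006 0 0 0;1 0.011 0 0.0006 0 0 0",
)

```text
time_s: 17.52
eef_pos: [0.5263, -0.0101, 0.2118]
eef_rot: [0.003, -0.068, 0.998, -0.0]
wrist_force: [2.9, 3.4, 8.2]
opening: -0.002
grasp_force: 3.8
```

servo_tool(
  series="1 0 0 -0.003 0 0 0;1 0 0 -0.006 0 0 0;1 -0.008 0 -0.006 0 0 0;1 -0.0165 0 -0.006 0 0 0;1 -0.0165 0 -0.006 0 0 0;1 -0.0165 0 -0.004 0 0 0;1 -0.0165 0 -0.0025 0 0 0;1 -0.0165 0 -0.0012 0 0 0;1 -0.0165 0 0 0 0 0;1 -0.0165 0 0 0 0 0",
)

```text
time_s: 18.35
eef_pos: [0.541, -0.0081, 0.2111]
eef_rot: [0.001, -0.069, 0.998, -0.0]
wrist_force: [-1.6, 1.6, 9.9]
opening: -0.001
grasp_force: 5.1
```

servo_tool(
  series="1 0.001 0 0 0 0 0;1 0.002 0 0 0 0 0;1 0.003 0 0 0 0 0;1 0.004 0 0 0 0 0;1 0.005 0 0 0 0 0;1 0.006 0 0 0 0 0;1 0.007 0 0 0 0 0;1 0.008 0 0 0 0 0;1 0.009 0 0 0 0 0;1 0.010 0 0 0 0 0;1 0.011 0 0 0 0 0;1 0.012 0 0 0 0 0",
)

```text
time_s: 19.35
eef_pos: [0.5306, -0.0096, 0.2118]
eef_rot: [0.003, -0.068, 0.998, -0.0]
wrist_force: [4.1, 2.9, 7.4]
opening: 0.004
grasp_force: 3.8
```

servo_tool(
  series="1 0 0 -0.01 0 0 0;1 0 0 -0.03 0 0 0;1 -0.02 0.015 -0.05 0 0 0;1 -0.046 0.025 -0.055 0 0 0;1 -0.046 0.025 -0.055 0 0 0;1 -0.046 0.025 -0.055 0 0 0;1 -0.046 0.025 -0.055 0 0 0;1 -0.046 0.025 -0.055 0 0 0;1 -0.046 0.025 -0.055 0 0 0",
)

```text
time_s: 20.1
eef_pos: [0.5697, 0.021, 0.2641]
eef_rot: [-0.001, -0.068, 0.998, 0.0]
wrist_force: [0.2, 0.5, 0.0]
opening: -0.004
grasp_force: 0.0
```

Run:
```python
from h import *
crop("w4.png","LMR"); d=dict(np.load("last_wrist.npz"))
for n,z,o in(("L",.1822,.0009),("M",.180,.0013),("R",.1887,.0014)): print(n,lines(d,n,z,o))
```

```text
[0.5696991  0.02099024 0.26410768] 184 108 3.7320574162679425
L [(-0.56, 239), (-0.13, 115), (0.059, 118), (0.492, 243)]
M [(-0.534, 244), (0.512, 243)]
R [(-0.188, 246), (0.842, 207)]
```

View pics/w4.png

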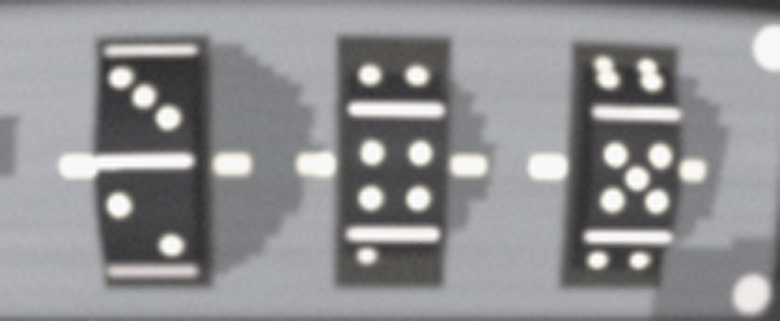

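The right wheel's 2|3 line is at (148,161), with the 2's dots at (119,205) and (170,245). It reads 1.39 rad and needs a further −0.345 rad, or 8.3 mm. Left and middle are unchanged.

servo_tool(
  series="1 0.015 -0.012 0 0 0 0;1 0.0354 -0.0242 0.005 0 0 0;1 0.0354 -0.0242 0.03 0 0 0;1 0.0354 -0.0242 0.044 0 0 0;1 0.0354 -0.0242 0.049 0 0 0;1 0.0354 -0.0242 0.0505 0 0 0;1 0.0354 -0.0242 0.0505 0 0 0;1 0.0354 -0.0242 0.0505 0 0 0",
)

```text
time_s: 20.82
eef_pos: [0.5397, -0.0075, 0.2153]
eef_rot: [0.001, -0.069, 0.998, -0.0]
wrist_force: [-0.4, 0.9, 0.3]
opening: -0.004
grasp_force: 0.0
```

servo_tool(
  series="1 0 0 0.0015 0 0 0;1 0 0 0.003 0 0 0;1 0 0 0.004 0 0 0;1 0 0 0.004 0 0 0;1 0 0 0.004 0 0 0",
)

```text
time_s: 21.23
eef_pos: [0.54, -0.0075, 0.212]
eef_rot: [0.001, -0.069, 0.998, -0.0]
wrist_force: [-0.8, 0.6, 7.9]
opening: 0.002
grasp_force: 3.6
```

servo_tool(
  series="1 0 0 0.0004 0 0 0;1 0.001 0 0.0004 0 0 0;1 0.002 0 0.0004 0 0 0;1 0.003 0 0.0004 0 0 0;1 0.004 0 0.0004 0 0 0;1 0.005 0 0.0004 0 0 0;1 0.006 0 0.0004 0 0 0;1 0.007 0 0.0004 0 0 0;1 0.008 0 0.0004 0 0 0;1 0.0085 0 0.0004 0 0 0;1 0.0085 0 0.0004 0 0 0",
)

```text
time_s: 22.15
eef_pos: [0.5329, -0.0085, 0.2123]
eef_rot: [0.003, -0.069, 0.998, -0.0]
wrist_force: [2.8, 1.2, 6.5]
opening: -0.003
grasp_force: 3.1
```

servo_tool(
  series="1 0.0006 0 0 0 0 0;1 0.0012 0 0 0 0 0;1 0.0012 0 0 0 0 0;1 0.0012 0 0 0 0 0",
)

```text
time_s: 22.48
eef_pos: [0.5317, -0.0087, 0.2122]
eef_rot: [0.003, -0.069, 0.998, -0.0]
wrist_force: [3.8, 1.9, 6.5]
opening: 0.0
grasp_force: 3.1
```

servo_tool(
  series="1 0 0 -0.01 0 0 0;1 0 0 -0.03 0 0 0;1 -0.02 0.015 -0.05 0 0 0;1 -0.046 0.03 -0.055 0 0 0;1 -0.046 0.03 -0.055 0 0 0;1 -0.046 0.03 -0.055 0 0 0;1 -0.046 0.03 -0.055 0 0 0;1 -0.046 0.03 -0.055 0 0 0;1 -0.046 0.03 -0.055 0 0 0;1 -0.046 0.03 -0.055 0 0 0",
)

```text
time_s: 23.32
eef_pos: [0.5703, 0.0268, 0.2646]
eef_rot: [-0.0, -0.068, 0.998, 0.0]
wrist_force: [-0.0, 0.3, 0.7]
opening: -0.001
grasp_force: 0.0
```

Run:
```python
from h import *
crop("w5.png","LMR"); d=dict(np.load("last_wrist.npz"))
for n,z,o in(("L",.1822,.0009),("M",.180,.0013),("R",.1887,.0014)): print(n,lines(d,n,z,o))
```

```text
[0.57025589 0.02679182 0.26462846] 176 106 3.7320574162679425
L [(-0.559, 238), (-0.127, 117), (0.063, 121), (0.493, 243)]
M [(-0.529, 243), (0.511, 232)]
R [(-0.526, 246), (0.526, 239)]
```

View pics/w5.png

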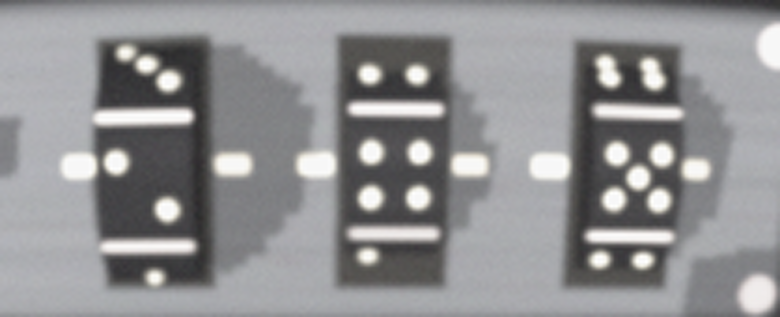

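All three wheels are square: left 5 (−0.03 rad), middle 4 and right 2 (0.00). Next is the catch: I'll lower the shut finger into the gap between the right wheel and the tab.

servo_tool(
  series="1 0.02 -0.033 0 0 0 0;1 0.0408 -0.066 0 0 0 0;1 0.0408 -0.066 0 0 0 0;1 0.0408 -0.066 0 0 0 0;1 0.0408 -0.066 0.02 0 0 0;1 0.0408 -0.066 0.038 0 0 0;1 0.0408 -0.066 0.046 0 0 0;1 0.0408 -0.066 0.051 0 0 0;1 0.0408 -0.066 0.055 0 0 0;1 0.0408 -0.066 0.055 0 0 0;1 0.0408 -0.066 0.055 0 0 0",
)

```text
time_s: 24.28
eef_pos: [0.5399, -0.0436, 0.2105]
eef_rot: [0.0, -0.069, 0.998, -0.0]
wrist_force: [0.1, -0.6, 0.3]
opening: 0.0
grasp_force: 0.0
```

servo_tool(
  series="1 0 -0.002 0 0 0 0;1 0 -0.004 0 0 0 0;1 0 -0.006 0 0 0 0;1 0 -0.008 0 0 0 0;1 0 -0.010 0 0 0 0;1 0 -0.012 0 0 0 0;1 0 -0.014 0 0 0 0;1 0 -0.014 0 0 0 0",
)

```text
time_s: 24.95
eef_pos: [0.5414, -0.0575, 0.2101]
eef_rot: [0.0, -0.068, 0.998, 0.0]
wrist_force: [-0.9, 1.7, 2.7]
opening: -0.002
grasp_force: 1.3
```

servo_tool(
  series="1 0 -0.001 0 0 0 0;1 0 -0.002 0 0 0 0;1 0 -0.003 0 0 0 0;1 0 -0.004 0 0 0 0;1 0 -0.005 0 0 0 0;1 0 -0.006 0 0 0 0;1 0 -0.006 0 0 0 0",
)

```text
time_s: 25.53
eef_pos: [0.5422, -0.0637, 0.21]
eef_rot: [0.0, -0.068, 0.998, -0.0]
wrist_force: [-1.0, 3.1, 2.5]
opening: 0.003
grasp_force: 1.8
```

servo_tool(
  series="1 0 -0.0015 0 0 0 0;1 0 -0.003 0 0 0 0;1 0 -0.0045 0 0 0 0;1 0 -0.006 0 0 0 0;1 0 -0.0075 0 0 0 0;1 0 -0.009 0 0 0 0;1 0 -0.0105 0 0 0 0;1 0 -0.012 0 0 0 0;1 0 -0.0135 0 0 0 0;1 0 -0.015 0 0 0 0;1 0 -0.0165 0 0 0 0;1 0 -0.018 0 0 0 0",
)

```text
time_s: 26.53
eef_pos: [0.5447, -0.0815, 0.21]
eef_rot: [0.0, -0.068, 0.998, -0.0]
wrist_force: [-0.8, 3.9, 3.1]
opening: -0.001
grasp_force: 2.1
```

servo_tool(
  series="1 0 -0.001 0 0 0 0;1 0 -0.002 0 0 0 0;1 0 -0.003 0 0 0 0;1 0 -0.004 0 0 0 0;1 0 -0.004 0 0 0 0",
)

```text
time_s: 26.95
eef_pos: [0.545, -0.0837, 0.21]
eef_rot: [-0.0, -0.069, 0.998, 0.002]
wrist_force: [-2.3, 10.8, 6.2]
opening: 0.0
grasp_force: 5.4
```

servo_tool(
  series="1 0 -0.001 0 0 0 0;1 0 -0.0015 0 0 0 0;1 0 -0.0015 0 0 0 0;1 0 -0.0015 0 0 0 0",
)

```text
time_s: 27.28
eef_pos: [0.545, -0.084, 0.21]
eef_rot: [-0.0, -0.069, 0.998, 0.003]
wrist_force: [-2.0, 14.4, 6.6]
opening: -0.002
grasp_force: 7.7
```

The catch is against its stop. I'll back off, lift clear, and verify numerically.

servo_tool(
  series="1 0 0.003 0 0 0 0;1 0 0.008 0 0 0 0;1 0 0.01 -0.005 0 0 0;1 0 0.01 -0.025 0 0 0;1 0 0.01 -0.05 0 0 0;1 -0.02 0.05 -0.055 0 0 0;1 -0.038 0.085 -0.055 0 0 0;1 -0.038 0.105 -0.055 0 0 0;1 -0.038 0.105 -0.055 0 0 0;1 -0.038 0.105 -0.055 0 0 0;1 -0.038 0.105 -0.055 0 0 0",
)

```text
time_s: 28.2
eef_pos: [0.5686, 0.0216, 0.2649]
eef_rot: [-0.0, -0.068, 0.998, -0.0]
wrist_force: [0.4, -0.5, -0.2]
opening: 0.002
grasp_force: 0.0
```

Run:
```python
from h import *
b=dict(np.load("last_top.npz"))
crop("w6.png","LMR"); d=dict(np.load("last_wrist.npz"))
for n,z,o in(("L",.1822,.0009),("M",.180,.0013),("R",.1887,.0014)): print(n,lines(d,n,z,o))
# tab: bright near-white blob on the catch line, wrist view, before and after
s=SL["R"]+np.r_[.0014*XL,0]
g=cv2.cvtColor(d["img"],cv2.COLOR_RGB2GRAY).astype(np.float32)
for z in(.2,):
    r=np.arange(40,125,1.)/1e3; v=[]
    for t in r:
        u=wproj(d,d["pos"],d["rot"],[*(s[:2]-t*YL),z]); v.append(int(g[min(max(int(round(u[1])),0),383),min(max(int(round(u[0])),0),511)]))
    print([(int(round(t*1e3)),q) for t,q in zip(r,v)][::4])
a=snap("top","top1.png")
for c in(b,a):
    vv,uu=np.mgrid[215:270,280:360]; P=np.array([pt(c,x,y) for x,y in zip(uu.ravel(),vv.ravel())]); k=(P[:,2]>.19)&(P[:,2]<.207)
    q=(P[k][:,:2]-s[:2])@-YL; print(k.sum(), q.min(),np.median(q),q.max())
```

```text
[0.56862726 0.02164197 0.26486692] 183 109 3.7320574162679425
L [(-0.559, 243), (-0.129, 117), (0.061, 124), (0.492, 243)]
M [(-0.53, 242), (0.51, 231)]
R [(-0.528, 243), (0.526, 236)]
[(40, 174), (44, 176), (48, 96), (52, 91), (56, 88), (60, 86), (64, 85), (68, 83), (72, 65), (76, 211), (80, 220), (84, 152), (88, 159), (92, 247), (96, 247), (100, 247), (104, 247), (108, 247), (112, 247), (116, 86), (120, 71), (124, 69)]
107 0.004584530223038915 0.07168935666546235 0.08537206061226948Traceback (most recent call last):
  File "<stdin>", line 16, in <module>
    return umr_minimum(a, axis, None, out, keepdims, initial, where)
ValueError: zero-size array to reduction operation minimum which has no identity
```

The tab top now spans about 90–114 mm from the right wheel, so its centre is at about 101 mm: 30 mm open. The wheels are unchanged, so I'm handing in.

```bash
python3 -c "
from bench import ctrl
print(ctrl.hand_in())"
```

```text
the job is handed in; nothing more can be done
None
```

The horn case is unlocked and handed in: left shows 5 (about 0.03 rad short of square), middle still shows 4, right shows 2, the catch is against its stop at about 30 mm, and the highest wheel force I read was about 10 N.

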